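# Lay out the sterilised handpieces by length

## Task

Lay the four handpieces on the tray's blue pads in order of length, one to a pad, the shortest on the pad next to the black carrying knob and the longest on the pad farthest from it. Lay each one along its pad, centred on it, with its square motor end pointing away from the robot. Their motor ends are heavy: keep each one level as you carry it, and set it down rather than letting it drop.

Things in the scene. Friction and masses are not known exactly. Their poses are not given: they have to be found in the camera images.
- hp_a_mid (a point): The shortest handpiece, 100 mm long, loose. From its heavy end: square steel motor block 30 x 30 x 26 mm long, bare round handle 16 mm thick and 52 mm long, square grey collar 30 x 30 x 8 mm, tapered nose 14 mm. This point: mid-length, on its axis, 15 mm above its underside; x towards the motor block, z up. Balance point: on the handle, 44 mm from the motor end (6 mm from here along +x).
- hp_b_mid (a point): The second shortest handpiece, 120 mm long, loose. From its heavy end: square steel motor block 30 x 30 x 26 mm long, bare round handle 16 mm thick and 72 mm long, square grey collar 30 x 30 x 8 mm, tapered nose 14 mm. This point: mid-length, on its axis, 15 mm above its underside; x towards the motor block, z up. Balance point: on the handle, 46 mm from the motor end (14 mm from here along +x).
- hp_c_mid (a point): The second longest handpiece, 140 mm long, loose. From its heavy end: square steel motor block 30 x 30 x 26 mm long, bare round handle 16 mm thick and 92 mm long, square grey collar 30 x 30 x 8 mm, tapered nose 14 mm. This point: mid-length, on its axis, 15 mm above its underside; x towards the motor block, z up. Balance point: on the handle, 48 mm from the motor end (22 mm from here along +x).
- hp_d_mid (a point): The longest handpiece, 160 mm long, loose. From its heavy end: square steel motor block 30 x 30 x 26 mm long, bare round handle 16 mm thick and 112 mm long, square grey collar 30 x 30 x 8 mm, tapered nose 14 mm. This point: mid-length, on its axis, 15 mm above its underside; x towards the motor block, z up. Balance point: on the handle, 50 mm from the motor end (30 mm from here along +x).
- pad1: Blue ribbed rest pad, 170 x 44 x 3 mm, fixed on the steel tray, the left-hand end (+y) of the row, seen from the robot. Origin at the centre of its underside, its top 3 mm above that and 8 mm above the bench; x along its length, away from the robot; y along the row, to the left. The pads lie side by side, 70 mm apart centre to centre.
- pad2: Blue ribbed rest pad, 170 x 44 x 3 mm, fixed on the steel tray, second from the left (+y), seen from the robot. Origin at the centre of its underside, its top 3 mm above that and 8 mm above the bench; x along its length, away from the robot; y along the row, to the left. The pads lie side by side, 70 mm apart centre to centre.
- pad3: Blue ribbed rest pad, 170 x 44 x 3 mm, fixed on the steel tray, third from the left (+y), seen from the robot. Origin at the centre of its underside, its top 3 mm above that and 8 mm above the bench; x along its length, away from the robot; y along the row, to the left. The pads lie side by side, 70 mm apart centre to centre.
- pad4: Blue ribbed rest pad, 170 x 44 x 3 mm, fixed on the steel tray, the right-hand end (-y) of the row, seen from the robot. Origin at the centre of its underside, its top 3 mm above that and 8 mm above the bench; x along its length, away from the robot; y along the row, to the left. The pads lie side by side, 70 mm apart centre to centre.
- knob_top (a point): Top of the tray's carrying knob: a black round knob 28 mm in diameter on a short steel stem, 50 mm tall above the tray, fixed at one end of the row of pads, 60 mm beyond the centre of the end pad, left or right. The other end has only a low flat steel bar. Its axes are those of the tray (x as the pads').
- tray: Fixed flat steel tray, 220 x 370 x 5 mm, that carries the four pads and the knob. Origin at the centre of its underside; x away from the robot, y along the row of pads, to the left.

How it is judged:
By the outcome, as a careful person would: the job done as asked, in the order asked, and still so for the second after the job is handed in, with the robot touching nothing.
It also fails if it takes over 96 s, if anything falls off the work surface, if the arm or the gripper's body presses on something with over 40 N, if the wrist force passes 120 N, or if a joint passes its speed limit or range.

## Robot

A 6-joint arm with a two-finger parallel gripper is mounted at the origin on the work surface. World frame = base frame: x ahead of the robot, y to its left, z up, the work surface at z = 0. Lengths are in m, angles in degrees, forces in N, time in s.
With the tool pointing down it reaches from about 0.35 to 0.875 m from the base axis. Payload 4.2 kg.
Tool frame: the origin (TCP) lies on the centre line of the jaws, within the pads' length; the fingertips stand 19 mm ahead of it and the grasp point (between the pads) is the TCP; z points along the fingers, y is the line along which they close (so a half turn about z gives the same grasp; the last joint's range is limited). The gripper opens to 87 mm and grips with 3 to 60 N. Pads are 19 mm wide; open, the fingers measure 117 mm over their backs; the gripper's body (75 mm by 190 mm) begins 51 mm behind the grasp point.
Start: joints at [-53.537, 22.042, 0.453, 0, -68.411, -14.817], TCP at [0.231, -0.581, 0.242] pointing down, gripper open.
Joint ranges: [-179.83, 179.83], [-69.29, 118.12], [-61.27, 80.66], [-181.25, 117.63], [-171.15, -9.14], [-177.46, 177.46]. Speed limits (degrees/s): [159.86, 159.86, 180, 180, 180, 180].

## Interface

Orientations are given as a 3x3 rotation matrix whose columns are the frame's x, y, z axes.
In Python, from station import sense, capture, finish_job, search_frame, masks_of gives the robot as it stands.
- The arm moves only by the tool drive_tool, never from a script. Its argument "rows" is a list of rows, each a list of 7 numbers: the opening in per cent of the stroke, from 0 (shut) to 100 (fully open), then the shift along the world's x, y, z in mm, then the turn, a rotation vector about the world's x, y, z in rad. In form: [[fingers, dx, dy, dz, wx, wy, wz], ...]. A call has 1 to 5 rows; each row shifts and turns the commanded pose from where the row before left it; what a row does not reach is not made up. A row lasts 1/12 s, in which the tool goes at most 41.7 mm and 7.16 degrees, less where a joint would pass 70% of its speed; a pose out of reach is approached as far as the arm can. A call is refused whole if a number of a shift passes 41.7 or a number of a turn 0.125, either way. A call with a gripper value outside its range is refused whole. The fingers move at their own pace and stop on an object; the grip force is fixed at half the most. Time passes only in rows, so rows that do not move let the fingers close. It gives the time, the measured TCP pose, the force, the opening and the grip force at its end, in the units of the state.
- sense(): the state, without advancing time (a new reading comes with each control period).
- capture(name): name is "scene" or "side" or "wrist"; returns a dict with "frame" (480x640x3 uint8, red, green, blue), "z_map" (480x640 float32, m along the optical axis (not along the pixel's ray), 0 where there is no reading), "fx", "fy", "cx", "cy" (pixels), "distortion" ([k1, k2, p1, p2, k3] as OpenCV has them; the pictures are not rectified), "R" (3x3) and "t" (3): a world point X has camera coordinates R X + t; the wrist camera has in their place "T_tool_cam" (4x4, takes a point from camera to tool coordinates, whose origin is the TCP and whose axes are the flange's). Camera axes: x right, y down, z forward; pixel columns grow to the right and rows downward; lengths in m; the calibration is good to about 2 mm. A picture is of the moment at which its call begins: read the wrist's pose just before it.
- finish_job(): hands the job in; it is judged then, once.
Trained networks look in a picture, given as the dict that the camera call returned (one of the last four; its "shot" number tells which), for a name from the list of things; names that differ only in an ending like _2 or _b are one class to them, and where a whole thing is asked for, a point or a joint stands for the part that bears it (a point fixed in the world has none). Each returns a list of dicts, best first, with "p" (0 to 1); they miss things now and then, are a little off and sometimes report something else, mostly with a low value. They report only what shows in the picture. A call takes as long as a camera call.
- search_frame(label, picture): "xy" ([column, row] in pixels, amid what is visible of it).
- masks_of(label, picture): "region" (480x640 bool, what is visible of it) and "xy" ([column, row] in pixels, amid what is visible of it).
The state is a dict: "time_s": time; "joints": joint angles; "joint_velocities": joint speeds; "effort": joint torques, N m; "tcp_pos": TCP position; "ee_rot": TCP orientation; "wrist_force": force on the tool from outside, world axes, zero at the start; "moment": the same for the moment, N m; "gripper_width": opening from 0.0 (shut) to 1.0 (fully open); "gripper_force": force on a finger pad.
Only numpy, scipy, OpenCV 4.12 (cv2) and the standard library are available. Lean on these libraries where they do the work, as an engineer would, in place of code of your own. Each camera call takes 0.05 s, during which the arm holds its last target. There are 200 camera calls.

## Working session

There is one attempt and no reset: what is moved stays moved. The work goes in short steps, Python scripts to look and compute and a tool call to move; the robot and the scene stay as the last step left them, time stands still between calls to the robot, and variables do not carry over. Pictures are saved under pics/ and viewed, at most 14 in all, crops included, and the job is handed in when it is done.

Besides the shell and the picture viewer there is one more tool, called after "Request:" in YAML: its name, and indented under it one key for each argument. drive_tool: Moves the arm, as the interface text tells. Its arguments: {"type":"object","properties":{"rows":{"type":"array"}},"required":["rows"]}

```bash
ls; mkdir -p pics
cat > h.py <<'E'
import numpy as np, cv2
from station import sense, capture, finish_job, search_frame, masks_of
def cam_pose(c, s=None):
    if "R" in c: 
        R=np.array(c["R"]); t=np.array(c["t"]); return R.T, -R.T@t
    T=np.array(c["T_tool_cam"]); Rt=np.array(s["ee_rot"]); p=np.array(s["tcp_pos"])
    return Rt@T[:3,:3], Rt@T[:3,3]+p
def cloud(c,s=None):
    v,u=np.mgrid[0:480,0:640]
    K=np.array([[c["fx"],0,c["cx"]],[0,c["fy"],c["cy"]],[0,0,1.]])
    n=cv2.undistortPoints(np.stack([u,v],-1).reshape(-1,1,2).astype(np.float64),K,np.array(c["distortion"],float)).reshape(480,640,2)
    z=c["z_map"].astype(float); P=np.dstack([n*z[...,None],z])
    A,b=cam_pose(c,s); W=P@A.T+b; W[z==0]=np.nan
    return W
def save(c,n): cv2.imwrite(f"pics/{n}.png",c["frame"][:,:,::-1])
E
python3 - <<'E'
from h import *
s=sense(); print(s)
for n in ("scene","side","wrist"):
    c=capture(n); save(c,n+"0"); W=cloud(c,s)
    np.save(n+"0.npy",W)
    for l in ("hp_a_mid","pad1","knob_top"):
        for r in masks_of(l,c)[:5]:
            w=W[r["region"]]; print(n,l,round(r["p"],2),np.round(r["xy"]),r["region"].sum(),np.round(np.nanmedian(w,0),3),np.round(np.nanmax(w[:,2]),3))
E
```

```text
pics
{'time_s': 0.0, 'joints': array([-5.35373508e+01,  2.20928602e+01,  3.78140074e-01, -2.97159504e-02,
       -6.84120761e+01, -1.48139093e+01]), 'joint_velocities': array([ 0.04767172, -0.012234  , -0.05950152, -0.03820218,  0.00131937,
        0.03969449]), 'effort': array([-1.05735340e-03, -3.90668678e+01,  1.87410986e+01,  4.21991989e+00,
        1.11273222e-02, -1.91610852e-04]), 'tcp_pos': array([ 0.23035059, -0.58038082,  0.24042438]), 'ee_rot': array([[-9.29533528e-01, -3.68736439e-01, -9.27305562e-04],
       [-3.68737591e-01,  9.29531236e-01,  2.06637012e-03],
       [ 1.00013528e-04,  2.26269272e-03, -9.99997435e-01]]), 'wrist_force': array([ 0.2803499 , -0.20242427,  0.31646668]), 'moment': array([-0.00745302,  0.00307397,  0.04417362]), 'gripper_force': 0.0, 'gripper_width': 0.9977737189729866}
scene hp_a_mid 0.56 [186. 377.] 984 [ 0.654 -0.252  0.025] 0.034
scene pad1 0.75 [430. 199.] 1637 [0.509 0.272 0.009] 0.015
scene pad1 0.68 [335. 250.] 1978 [0.532 0.064 0.009] 0.013
scene pad1 0.67 [400. 215.] 1725 [0.52  0.203 0.008] 0.014
scene pad1 0.63 [370. 234.] 1742 [0.527 0.133 0.009] 0.013
scene knob_top 0.58 [304. 254.] 257 [0.539 0.002 0.054] 0.061
side hp_a_mid 0.92 [418. 413.] 1093 [ 0.65  -0.254  0.023] 0.033
side pad1 0.95 [296. 188.] 985 [0.502 0.271 0.008] 0.011
side pad1 0.87 [312. 235.] 1329 [0.519 0.132 0.008] 0.012
side pad1 0.79 [320. 264.] 1523 [0.527 0.063 0.008] 0.055
side pad1 0.6 [311. 207.] 1175 [0.514 0.202 0.008] 0.013
side knob_top 0.74 [326. 274.] 240 [ 0.535 -0.     0.052] 0.058
side knob_top 0.25 [420. 413.] 986 [ 0.65  -0.254  0.023] 0.033
```

Run:
```python
from h import *
for n in ("scene","side"):
    c=capture(n); W=np.load(n+"0.npy")
    for l in ("hp_a_mid","hp_b_mid","hp_c_mid","hp_d_mid"):
        for r in masks_of(l,c)[:5]:
            w=W[r["region"]]; print(n,l,round(r["p"],2),np.round(r["xy"]),r["region"].sum(),np.round(np.nanmedian(w,0),3),np.round(np.nanmax(w[:,2]),3))
```

```text
scene hp_a_mid 0.87 [188. 377.] 949 [ 0.655 -0.251  0.025] 0.034
scene hp_b_mid 0.87 [264. 348.] 926 [ 0.659 -0.123  0.024] 0.035
scene hp_c_mid 0.55 [229. 258.] 963 [ 0.471 -0.112  0.023] 0.035
scene hp_c_mid 0.35 [188. 378.] 1025 [ 0.658 -0.251  0.025] 0.034
scene hp_d_mid 0.73 [147. 285.] 1015 [ 0.459 -0.256  0.023] 0.037
side hp_a_mid 0.79 [418. 412.] 987 [ 0.65  -0.253  0.024] 0.033
side hp_b_mid 0.84 [405. 339.] 928 [ 0.659 -0.125  0.022] 0.033
side hp_b_mid 0.68 [308. 211.] 1224 [0.512 0.201 0.008] 0.013
side hp_b_mid 0.36 [292. 344.] 1099 [ 0.464 -0.114  0.021] 0.033
side hp_c_mid 0.59 [290. 344.] 1017 [ 0.463 -0.114  0.022] 0.033
side hp_d_mid 0.83 [290. 430.] 1544 [ 0.45  -0.259  0.022] 0.033
```

View pics/scene0.png

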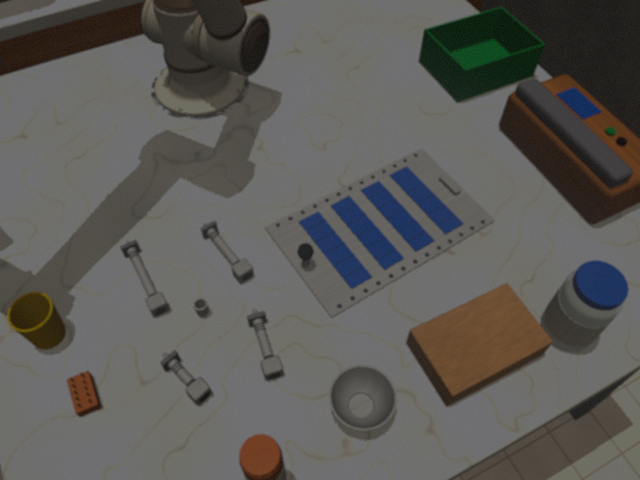

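View pics/side0.png

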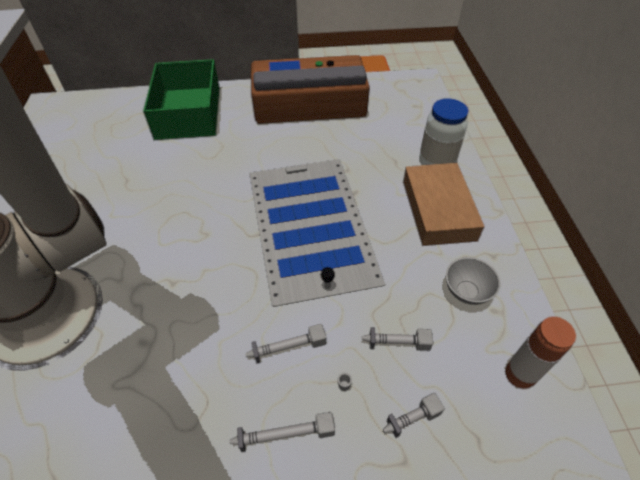

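```bash
cat >> h.py <<'E'
LEN=dict(a=.1,b=.12,c=.14,d=.16)
def fit_hp(W,L,c0,r=.11,zoff=0.):
    """template fit of the top faces: returns mid (x,y), yaw deg, block-collar distance"""
    P=W.reshape(-1,3); P=P[np.isfinite(P).all(1)]
    P=P[(np.hypot(*(P[:,:2]-c0).T)<r)&(P[:,2]-zoff>.012)&(P[:,2]-zoff<.045)]
    T=P[P[:,2]-zoff>.026][:,:2]
    d=np.linalg.svd(P[:,:2]-P[:,:2].mean(0),full_matrices=0)[2][0]; d*=np.sign(d[0])
    s=(T-T.mean(0))@d; m=(s.max()+s.min())/2
    def ctr(Q): return np.array(cv2.minAreaRect(Q.astype(np.float32))[0])
    M=T[s>m]; C=T[s<=m]
    m_,c_=ctr(M),ctr(C); v=m_-c_; D=np.hypot(*v); u=v/D
    e=P[:,:2]@u
    mid=(m_+c_)/2-u*(.5*((.013+L-.018))-L/2)*-1
    return mid,np.degrees(np.arctan2(u[1],u[0])),D-(L-.031),len(M),len(C),e.max()-e.min()
E
python3 - <<'E'
from h import *
S=np.load("scene0.npy");D=np.load("side0.npy")
G=dict(a=(.652,-.252),b=(.659,-.124),c=(.468,-.113),d=(.455,-.257))
for k,g in G.items():
    for n,W in (("sc",S),("si",D),("both",np.concatenate([S,D]))):
        r=fit_hp(W,LEN[k],np.array(g),LEN[k]/2+.025); print(k,n,[np.round(x,3) for x in r])
for n in ("scene","side"):
    c=capture(n); W=cloud(c); 
    for r in masks_of("pad1",c)[:5]:
        w=W[r["region"]]; w=w[np.isfinite(w[:,2])&(w[:,2]<.016)&(w[:,2]>.002)]
        q=cv2.minAreaRect(w[:,:2].astype(np.float32)); print(n,r["p"],np.round(q[0],4),np.round(q[1],3),q[2],np.median(w[:,2]))
    for r in masks_of("knob_top",c)[:1]:
        w=W[r["region"]]; print(np.nanmedian(w,0))
E
```

```text
a sc [array([ 0.641, -0.251]), np.float64(12.599), np.float64(-0.017), np.int64(355), np.int64(116), np.float64(0.102)]
a si [array([ 0.644, -0.255]), np.float64(23.863), np.float64(-0.017), np.int64(328), np.int64(114), np.float64(0.1)]
a both [array([ 0.641, -0.251]), np.float64(12.736), np.float64(-0.017), np.int64(683), np.int64(230), np.float64(0.102)]
b sc [array([ 0.642, -0.123]), np.float64(-5.601), np.float64(-0.014), np.int64(323), np.int64(104), np.float64(0.122)]
b si [array([ 0.643, -0.122]), np.float64(-7.951), np.float64(0.001), np.int64(239), np.int64(79), np.float64(0.119)]
b both [array([ 0.642, -0.123]), np.float64(-5.48), np.float64(-0.014), np.int64(562), np.int64(183), np.float64(0.122)]
c sc [array([ 0.467, -0.125]), np.float64(-1.964), np.float64(-0.009), np.int64(243), np.int64(85), np.float64(0.157)]
c si [array([ 0.451, -0.112]), np.float64(10.818), np.float64(0.0), np.int64(240), np.int64(74), np.float64(0.138)]
c both [array([ 0.466, -0.119]), np.float64(-7.857), np.float64(-0.006), np.int64(483), np.int64(159), np.float64(0.162)]
d sc [array([ 0.462, -0.
[... 342 characters left out ...]
0.96 [0.5105 0.2037] [0.174 0.048] 6.660416126251221 0.00851056800445249
scene 0.9 [0.5019 0.2741] [0.176 0.051] 6.015437602996826 0.008437808897293453
scene 0.78 [0.5186 0.1338] [0.173 0.048] 6.438392639160156 0.008431842609757545
scene 0.64 [0.5262 0.065 ] [0.176 0.049] 6.708281517028809 0.008475593346906007
[0.53916753 0.00201634 0.05343205]
side 0.93 [0.528  0.0649] [0.167 0.048] 6.537890911102295 0.007775249925243033
side 0.84 [0.504  0.2741] [0.172 0.053] 6.442907333374023 0.007600412038797133
side 0.72 [0.5132 0.2053] [0.173 0.053] 6.4803385734558105 0.0077073557014248895
side 0.57 [0.5206 0.1352] [0.17 0.05] 7.411135196685791 0.007768907488003685
[ 0.53514482 -0.00072791  0.05258178]
```

Request:
drive_tool:
  rows:
    - [100,15,20,8,0,0,0]
    - [100,25,33,14,0,0,0]
    - [100,25,33,14,0,0,0]
    - [100,25,33,14,0,0,0]
    - [100,25,33,14,0,0,0]

```text
time_s: 1.82
tcp_pos: [0.3415, -0.4336, 0.3036]
ee_rot: [[-0.93, -0.368, 0.0], [-0.368, 0.93, -0.0], [-0.0, -0.0, -1.0]]
wrist_force: [0.1, -0.3, -1.1]
gripper_width: 0.999
gripper_force: 0.0
```

Request:
drive_tool:
  rows:
    - [100,25,33,14,0,0,0]
    - [100,25,33,14,0,0,0]
    - [100,25,33,14,0,0,0]
    - [100,20,27,14,0,0,0]
    - [100,10,15,10,0,0,0]

```text
time_s: 2.23
tcp_pos: [0.4443, -0.2961, 0.3685]
ee_rot: [[-0.928, -0.372, 0.002], [-0.372, 0.928, -0.001], [-0.002, -0.001, -1.0]]
wrist_force: [-0.0, -1.1, 1.5]
gripper_width: 1.001
gripper_force: 0.0
```

Request:
drive_tool:
  rows:
    - [100,0,0,0,0,0,0]
    - [100,0,0,0,0,0,0]
    - [100,0,0,0,0,0,0]

```text
time_s: 2.48
tcp_pos: [0.4419, -0.2988, 0.3665]
ee_rot: [[-0.93, -0.369, -0.001], [-0.369, 0.93, 0.0], [0.001, 0.001, -1.0]]
wrist_force: [-0.3, -0.3, 0.4]
gripper_width: 1.002
gripper_force: 0.0
```

Run:
```python
from h import *
s=sense(); c=capture("wrist"); save(c,"w1"); W=cloud(c,s); np.save("w1.npy",W)
print(s["tcp_pos"],s["joints"],np.round(c["T_tool_cam"],3))
for l in ("hp_a_mid","hp_b_mid","hp_c_mid","hp_d_mid"):
  for r in masks_of(l,c)[:2]:
    w=W[r["region"]]; print(l,round(r["p"],2),np.round(r["xy"]),r["region"].sum(),np.round(np.nanmedian(w,0),3),np.round(np.nanpercentile(w[:,2],98),3))
    q=w[np.isfinite(w[:,2])&(w[:,2]>.01)]; q=cv2.minAreaRect(q[:,:2].astype(np.float32)); print(np.round(q[0],4),np.round(q[1],3),q[2])
S=np.load("scene0.npy"); p=S[np.isfinite(S[...,2])&(S[...,2]>.06)&(S[...,2]<.25)]
p=p[(p[:,1]<.35)&(p[:,0]>.25)&(p[:,1]>-.45)]
import collections
g=collections.defaultdict(float)
for x,y,z in p: k=(round(x/.05)*5,round(y/.05)*5); g[k]=max(g[k],z)
print({k:round(v,2) for k,v in sorted(g.items())})
print("bench z", np.nanmedian(W[...,2]))
```

```text
[ 0.44191481 -0.29875968  0.36647041] [-1.66358845e+01  9.40485612e+00  6.85742389e-01 -1.21982284e-02
 -8.13369094e+01 -5.17244680e+01] [[-0.001 -0.954 -0.3    0.082]
 [ 1.    -0.001  0.001 -0.   ]
 [-0.001 -0.3    0.954 -0.142]
 [ 0.     0.     0.     1.   ]]
hp_a_mid 0.6 [301. 303.] 538 [ 0.622 -0.257  0.02 ] 0.03
[ 0.6287 -0.2565] [0.075 0.029] 21.143774032592773
hp_b_mid 0.69 [367. 357.] 483 [ 0.679 -0.123  0.028] 0.03
[ 0.6435 -0.1202] [0.03 0.12] 82.04827117919922
hp_c_mid 0.88 [430. 243.] 1124 [ 0.454 -0.113  0.021] 0.03
[ 0.4501 -0.1118] [0.136 0.03 ] 11.351990699768066
hp_d_mid 0.65 [344. 204.] 1526 [ 0.447 -0.257  0.022] 0.03
[ 0.4393 -0.2557] [0.16 0.03] 3.977241039276123
{(45, -45): np.float64(0.08), (45, -40): np.float64(0.08), (50, -45): np.float64(0.08), (50, -40): np.float64(0.08), (55, 0): np.float64(0.06), (80, -20): np.float64(0.16), (80, 30): np.float64(0.15), (80, 35): np.float64(0.15), (85, -25): np.float64(0.16), (85, -20): np.float64(0.16), (85, -15): np.float64(0.11), (85, 30): np.float64(0.15), (85, 35): np.float64(0.15), (90, 30): np.float64(0.15), (90, 35): np.float64(0.15)}
bench z 0.00022548483421558352
```

View pics/w1.png

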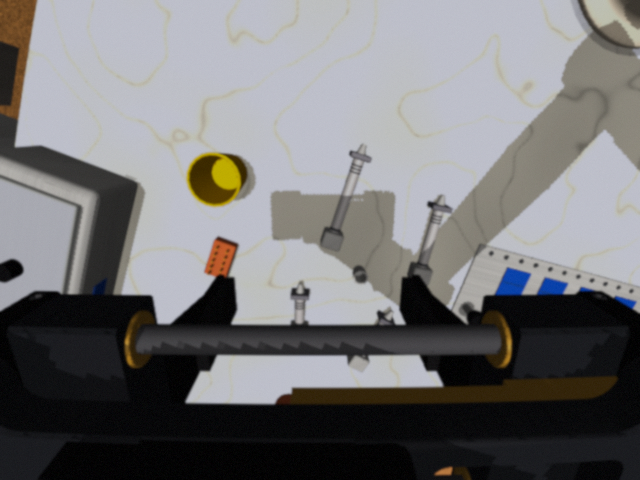

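Request:
drive_tool:
  rows:
    - [100,15,8,0,0,0,0]
    - [100,30,16,0,0,0,0]
    - [100,30,16,0,0,0,0]
    - [100,30,16,0,0,0,0]
    - [100,30,16,0,0,0,0]

```text
time_s: 3.15
tcp_pos: [0.5789, -0.2259, 0.3668]
ee_rot: [[-0.93, -0.368, 0.0], [-0.368, 0.93, -0.0], [-0.0, -0.0, -1.0]]
wrist_force: [0.0, -0.8, 0.5]
gripper_width: 1.004
gripper_force: 0.0
```

Request:
drive_tool:
  rows:
    - [100,15,8,0,0,0,0]
    - [100,0,0,0,0,0,0]
    - [100,0,0,0,0,0,0]
    - [100,0,0,0,0,0,0]

```text
time_s: 3.48
tcp_pos: [0.5922, -0.2189, 0.3668]
ee_rot: [[-0.93, -0.369, -0.001], [-0.369, 0.93, -0.0], [0.001, 0.0, -1.0]]
wrist_force: [-0.2, -0.1, 0.7]
gripper_width: 0.996
gripper_force: 0.0
```

```bash
cat >> h.py <<'E'
def rects(W,c,labels,zmin=.01):
  for l in labels:
    for r in masks_of(l,c)[:2]:
      w=W[r["region"]]; q=w[np.isfinite(w[:,2])&(w[:,2]>zmin)]
      if len(q)<30: continue
      a=cv2.minAreaRect(q[:,:2].astype(np.float32)); print(l,round(r["p"],2),np.round(r["xy"]),np.round(a[0],4),np.round(a[1],3),round(a[2],2),"zmax",np.round(np.percentile(q[:,2],95),4))
E
python3 - <<'E'
from h import *
s=sense(); c=capture("wrist"); save(c,"w2"); W=cloud(c,s); np.save("w2.npy",W)
print(s["tcp_pos"],s["joints"])
rects(W,c,["hp_a_mid","hp_b_mid","hp_c_mid","hp_d_mid"]); rects(W,c,["knob_top"],.04);rects(W,c,["pad1"],.0)
E
```

```text
[ 0.59219803 -0.21888287  0.36675203] [-5.61852370e+00  1.97516002e+01  1.45718768e+01  1.04812607e-02
 -8.48604474e+01 -6.27541573e+01]
hp_a_mid 0.79 [283. 224.] [ 0.6408 -0.2519] [0.1   0.029] 19.08 zmax 0.03
hp_b_mid 0.82 [362. 250.] [ 0.6443 -0.1202] [0.03 0.12] 82.05 zmax 0.03
hp_c_mid 0.94 [427. 130.] [ 0.4531 -0.1099] [0.138 0.03 ] 10.6 zmax 0.0298
hp_d_mid 0.57 [334.  75.] [ 0.4406 -0.2549] [0.156 0.029] 3.05 zmax 0.0296
knob_top 0.68 [478. 212.] [0.5371 0.0045] [0.025 0.025] 46.6 zmax 0.0553
pad1 0.95 [619. 250.] [0.5021 0.2738] [0.164 0.05 ] 6.9 zmax 0.009
pad1 0.8 [545. 226.] [0.5222 0.1362] [0.172 0.049] 7.28 zmax 0.0088
```

Request:
drive_tool:
  rows:
    - [60,11,-6,-20,0,0,0]
    - [60,11,-6,-40,0,0,-0.027]
    - [60,11,-6,-40,0,0,0]
    - [60,11,-6,-40,0,0,0]
    - [60,10,-7,-40,0,0,0]

```text
time_s: 4.25
tcp_pos: [0.6464, -0.2498, 0.1867]
ee_rot: [[-0.939, -0.344, 0.001], [-0.344, 0.939, -0.0], [-0.001, -0.001, -1.0]]
wrist_force: [0.9, 0.7, -0.1]
gripper_width: 0.711
gripper_force: 0.0
```

Request:
drive_tool:
  rows:
    - [60,0,0,-35,0,0,0]
    - [60,0,0,-35,0,0,0]
    - [60,0,0,-25,0,0,0]
    - [60,0,0,-10,0,0,0]
    - [60,0,0,0,0,0,0]

```text
time_s: 4.67
tcp_pos: [0.6444, -0.2494, 0.0798]
ee_rot: [[-0.939, -0.343, -0.006], [-0.343, 0.939, 0.001], [0.005, 0.003, -1.0]]
wrist_force: [0.3, -1.0, 0.2]
gripper_width: 0.6
gripper_force: 0.0
```

Request:
drive_tool:
  rows:
    - [60,0,0,0,0,0,0]
    - [60,0,0,0,0,0,0]

```text
time_s: 4.83
tcp_pos: [0.6478, -0.25, 0.0856]
ee_rot: [[-0.939, -0.344, 0.004], [-0.344, 0.939, -0.001], [-0.004, -0.003, -1.0]]
wrist_force: [-0.1, 0.6, 0.5]
gripper_width: 0.603
gripper_force: 0.0
```

Request:
drive_tool:
  rows:
    - [60,0,0,-15,0,0,0]
    - [60,0,0,-20,0,0,0]
    - [60,0,0,-15,0,0,0]
    - [60,0,0,-8,0,0,0]
    - [60,0,0,0,0,0,0]

```text
time_s: 5.25
tcp_pos: [0.646, -0.2495, 0.0247]
ee_rot: [[-0.939, -0.344, -0.001], [-0.344, 0.939, 0.0], [0.0, 0.0, -1.0]]
wrist_force: [-0.2, 0.8, 0.3]
gripper_width: 0.603
gripper_force: 0.0
```

Request:
drive_tool:
  rows:
    - [60,0,0,0,0,0,0]
    - [60,0,0,0,0,0,0]
    - [60,0,0,0,0,0,0]

```text
time_s: 5.5
tcp_pos: [0.6473, -0.2497, 0.0267]
ee_rot: [[-0.939, -0.344, 0.003], [-0.344, 0.939, -0.001], [-0.003, -0.002, -1.0]]
wrist_force: [0.1, 0.5, 0.6]
gripper_width: 0.601
gripper_force: 0.0
```

Request:
drive_tool:
  rows:
    - [60,0,0,-3,0,0,0]
    - [0,0,0,0,0,0,0]
    - [0,0,0,0,0,0,0]
    - [0,0,0,0,0,0,0]
    - [0,0,0,0,0,0,0]

```text
time_s: 5.92
tcp_pos: [0.6462, -0.2495, 0.0219]
ee_rot: [[-0.939, -0.344, 0.0], [-0.344, 0.939, -0.0], [-0.0, -0.0, -1.0]]
wrist_force: [0.3, 0.9, -1.0]
gripper_width: 0.382
gripper_force: 0.0
```

Request:
drive_tool:
  rows:
    - [0,0,0,0,0,0,0]
    - [0,0,0,0,0,0,0]
    - [0,0,0,0,0,0,0]

```text
time_s: 6.17
tcp_pos: [0.6463, -0.2496, 0.0219]
ee_rot: [[-0.939, -0.344, 0.0], [-0.344, 0.939, -0.0], [-0.0, -0.0, -1.0]]
wrist_force: [0.4, -0.4, 0.8]
gripper_width: 0.173
gripper_force: 30.0
```

Request:
drive_tool:
  rows:
    - [0,0,0,5,0,0,0]
    - [0,0,0,15,0,0,0]
    - [0,0,0,25,0,0,0]
    - [0,0,0,25,0,0,0]
    - [0,0,0,15,0,0,0]

```text
time_s: 6.58
tcp_pos: [0.6471, -0.2499, 0.1099]
ee_rot: [[-0.939, -0.344, 0.003], [-0.344, 0.939, -0.001], [-0.003, -0.002, -1.0]]
wrist_force: [1.2, 0.1, -0.3]
gripper_width: 0.173
gripper_force: 30.0
```

Request:
drive_tool:
  rows:
    - [0,0,0,10,0,0,0]
    - [0,0,0,0,0,0,0]
    - [0,0,0,0,0,0,0]

```text
time_s: 6.83
tcp_pos: [0.6459, -0.2493, 0.1167]
ee_rot: [[-0.939, -0.343, -0.0], [-0.343, 0.939, 0.001], [-0.0, 0.001, -1.0]]
wrist_force: [-0.5, 0.1, -2.8]
gripper_width: 0.173
gripper_force: 30.0
```

Run:
```python
from h import *
s=sense(); print(s["tcp_pos"],s["moment"],s["wrist_force"],s["gripper_width"],s["gripper_force"])
c=capture("side"); save(c,"s2"); W=cloud(c)
cv2.imwrite("pics/s2c.png",cv2.resize(c["frame"][280:480,260:560,::-1],None,fx=2.5,fy=2.5))
c=capture("wrist"); W=cloud(c,s); rects(W,c,["pad1"],0)
```

```text
[ 0.64586561 -0.24932828  0.11666278] [-0.04833766  0.0199557   0.00496019] [-0.54869876  0.09831907 -2.7564954 ] 0.17349126168077825 29.971085786819458
```

View pics/s2c.png

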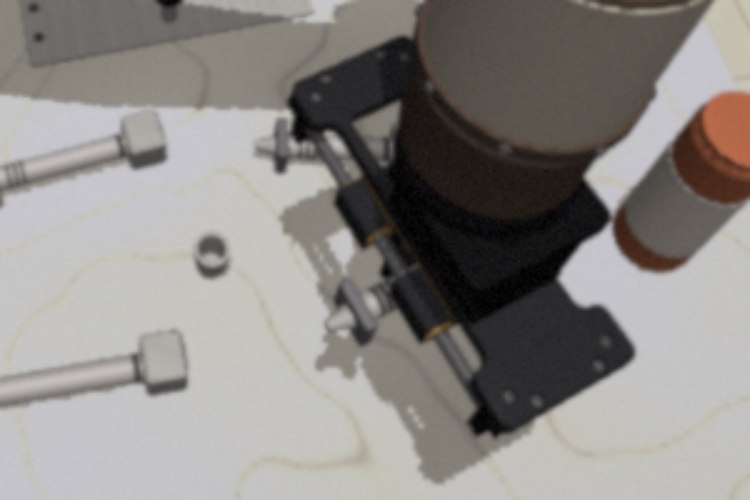

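Request:
drive_tool:
  rows:
    - [0,-2,8,8,0,0,0]
    - [0,-4,18,16,0,0,-0.02]
    - [0,-7,28,20,0,0,-0.02]
    - [0,-7,32,20,0,0,-0.02]
    - [0,-7,34,20,0,0,-0.02]

```text
time_s: 7.4
tcp_pos: [0.6182, -0.1285, 0.2011]
ee_rot: [[-0.964, -0.265, -0.002], [-0.265, 0.964, -0.0], [0.002, 0.0, -1.0]]
wrist_force: [1.3, 0.6, -0.8]
gripper_width: 0.171
gripper_force: 30.0
```

Request:
drive_tool:
  rows:
    - [0,-7,36,20,0,0,-0.02]
    - [0,-7,36,20,0,0,-0.02]
    - [0,-7,36,20,0,0,-0.02]
    - [0,-7,36,20,0,0,-0.02]
    - [0,-7,36,15,0,0,-0.02]

```text
time_s: 7.82
tcp_pos: [0.5835, 0.0521, 0.2976]
ee_rot: [[-0.986, -0.169, 0.002], [-0.169, 0.986, 0.0], [-0.002, -0.0, -1.0]]
wrist_force: [0.8, 1.0, 0.1]
gripper_width: 0.17
gripper_force: 30.0
```

Request:
drive_tool:
  rows:
    - [0,-7,34,12,0,0,-0.02]
    - [0,-7,30,8,0,0,-0.02]
    - [0,-6,22,4,0,0,-0.017]
    - [0,-4,12,0,0,0,0]
    - [0,0,0,0,0,0,0]

```text
time_s: 8.23
tcp_pos: [0.5592, 0.1505, 0.3196]
ee_rot: [[-0.993, -0.117, -0.0], [-0.117, 0.993, 0.0], [0.0, 0.0, -1.0]]
wrist_force: [0.5, 0.0, -1.3]
gripper_width: 0.176
gripper_force: 30.0
```

Request:
drive_tool:
  rows:
    - [0,0,0,0,0,0,0]
    - [0,0,0,0,0,0,0]
    - [0,0,0,0,0,0,0]

```text
time_s: 8.48
tcp_pos: [0.5603, 0.147, 0.3191]
ee_rot: [[-0.994, -0.112, -0.001], [-0.112, 0.994, -0.001], [0.001, -0.001, -1.0]]
wrist_force: [0.6, -0.0, -0.9]
gripper_width: 0.172
gripper_force: 30.0
```

Run:
```python
from h import *
s=sense(); c=capture("wrist"); save(c,"w3"); W=cloud(c,s); np.save("w3.npy",W)
print(s["tcp_pos"],s["ee_rot"][:2,0],s["moment"])
for r in masks_of("pad1",c)[:6]:
    w=W[r["region"]]; q=w[np.isfinite(w[:,2])&(w[:,2]<.015)]
    a=cv2.minAreaRect(q[:,:2].astype(np.float32)); print(round(r["p"],2),np.round(r["xy"]),np.round(a[0],4),np.round(a[1],3),round(a[2],2),np.median(q[:,2]))
# colour based
f=c["frame"].astype(int); m=(f[...,2]>f[...,0]+60)&(f[...,2]>f[...,1]+30)&np.isfinite(W[...,2])&(W[...,2]<.015)
n,lab,st,_=cv2.connectedComponentsWithStats(m.astype(np.uint8))
for i in range(1,n):
    if st[i,4]>800:
        q=W[lab==i]; a=cv2.minAreaRect(q[:,:2].astype(np.float32)); print("col",st[i],np.round(a[0],4),np.round(a[1],3),round(a[2],2))
rects(W,c,["knob_top"],.04)
```

```text
[0.56027093 0.14702076 0.3191162 ] [-0.99367985 -0.11224587] [-0.00148801  0.01242956 -0.00544703]
0.95 [364. 155.] [0.5142 0.2045] [0.172 0.045] 5.95 0.007017373782640279
0.9 [420. 160.] [0.5068 0.2753] [0.172 0.048] 6.64 0.007008724210914308
0.88 [258. 157.] [0.5295 0.0652] [0.172 0.045] 6.3 0.006862403498029607
0.63 [308. 146.] [0.5138 0.1343] [0.153 0.045] 6.6 0.006944640267457447
col [ 238   95   40  131 4338] [0.5294 0.0652] [0.169 0.045] 6.37
col [ 294   95   35  120 3504] [0.5137 0.1338] [0.153 0.043] 6.86
col [ 348   95   37  131 4276] [0.5136 0.2046] [0.168 0.044] 6.66
col [ 398   95   42  130 4210] [0.505 0.274] [0.168 0.044] 6.99
knob_top 0.71 [206. 168.] [0.5357 0.0068] [0.026 0.025] 67.37 zmax 0.0548
```

View pics/w3.png

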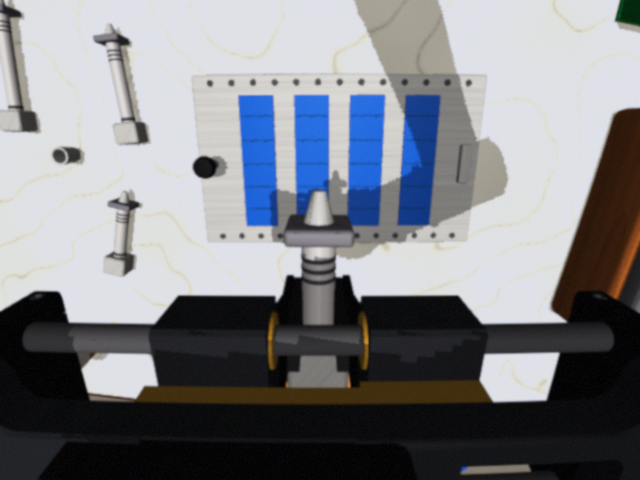

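Request:
drive_tool:
  rows:
    - [0,-3,-8,-10,0,0,0]
    - [0,-5,-18,-20,0,0,0]
    - [0,-6,-22,-30,0,0,0]
    - [0,-6,-20,-30,0,0,0]
    - [0,-5,-13,-30,0,0,0]

```text
time_s: 9.05
tcp_pos: [0.5347, 0.0651, 0.1988]
ee_rot: [[-0.994, -0.112, 0.001], [-0.112, 0.994, 0.0], [-0.001, 0.0, -1.0]]
wrist_force: [0.4, 0.7, -1.2]
gripper_width: 0.172
gripper_force: 30.0
```

Request:
drive_tool:
  rows:
    - [0,0,0,-30,0,0,0]
    - [0,0,0,-30,0,0,0]
    - [0,0,0,-25,0,0,0]
    - [0,0,0,-15,0,0,0]
    - [0,0,0,-5,0,0,0]

```text
time_s: 9.47
tcp_pos: [0.5337, 0.0659, 0.0918]
ee_rot: [[-0.994, -0.112, -0.005], [-0.112, 0.994, -0.002], [0.006, -0.001, -1.0]]
wrist_force: [0.4, 0.2, 0.0]
gripper_width: 0.171
gripper_force: 30.0
```

Request:
drive_tool:
  rows:
    - [0,0,0,0,0,0,0]
    - [0,0,0,0,0,0,0]
    - [0,0,0,0,0,0,0]
    - [0,0,0,0,0,0,0]

```text
time_s: 9.8
tcp_pos: [0.5362, 0.0674, 0.0961]
ee_rot: [[-0.994, -0.114, 0.003], [-0.114, 0.994, 0.001], [-0.003, 0.001, -1.0]]
wrist_force: [0.4, 0.7, -1.3]
gripper_width: 0.171
gripper_force: 30.0
```

Request:
drive_tool:
  rows:
    - [0,0,0,-10,0,0,0]
    - [0,0,0,-18,0,0,0]
    - [0,0,0,-15,0,0,0]
    - [0,0,0,-10,0,0,0]
    - [0,0,0,-5,0,0,0]

```text
time_s: 10.22
tcp_pos: [0.5345, 0.0668, 0.0351]
ee_rot: [[-0.994, -0.113, -0.002], [-0.113, 0.994, -0.001], [0.002, -0.001, -1.0]]
wrist_force: [-0.6, 0.9, -0.9]
gripper_width: 0.174
gripper_force: 30.0
```

Request:
drive_tool:
  rows:
    - [0,0,0,-2,0,0,0]
    - [0,0,0,0,0,0,0]
    - [0,0,0,0,0,0,0]
    - [0,0,0,0,0,0,0]
    - [0,0,0,0,0,0,0]

```text
time_s: 10.63
tcp_pos: [0.5357, 0.0673, 0.0354]
ee_rot: [[-0.994, -0.114, 0.001], [-0.114, 0.994, 0.001], [-0.002, 0.0, -1.0]]
wrist_force: [-0.4, 0.3, -0.7]
gripper_width: 0.173
gripper_force: 30.0
```

Request:
drive_tool:
  rows:
    - [0,0,-1,-2,0,0,0]
    - [0,0,0,-2,0,0,0]
    - [0,0,0,0,0,0,0]
    - [0,0,0,0,0,0,0]

```text
time_s: 10.97
tcp_pos: [0.5351, 0.066, 0.0305]
ee_rot: [[-0.994, -0.113, -0.0], [-0.113, 0.994, -0.0], [0.0, -0.0, -1.0]]
wrist_force: [0.5, 0.9, -1.4]
gripper_width: 0.173
gripper_force: 30.0
```

Request:
drive_tool:
  rows:
    - [0,0,0,-1,0,0,0]
    - [0,0,0,0,0,0,0]
    - [0,0,0,0,0,0,0]
    - [0,0,0,0,0,0,0]

```text
time_s: 11.3
tcp_pos: [0.5354, 0.0661, 0.0298]
ee_rot: [[-0.994, -0.114, 0.0], [-0.114, 0.994, 0.0], [-0.0, 0.0, -1.0]]
wrist_force: [0.5, -0.1, -0.1]
gripper_width: 0.175
gripper_force: 30.0
```

Request:
drive_tool:
  rows:
    - [40,0,0,0,0,0,0]
    - [40,0,0,0,0,0,0]
    - [40,0,0,0,0,0,0]
    - [40,0,0,0,0,0,0]
    - [40,0,0,0,0,0,0]

```text
time_s: 11.72
tcp_pos: [0.5352, 0.0661, 0.0296]
ee_rot: [[-0.994, -0.114, 0.0], [-0.114, 0.994, 0.0], [-0.0, 0.0, -1.0]]
wrist_force: [-0.4, -0.6, 0.3]
gripper_width: 0.385
gripper_force: 0.0
```

Request:
drive_tool:
  rows:
    - [40,0,0,6,0,0,0]
    - [40,0,0,20,0,0,0]
    - [40,0,0,30,0,0,0]
    - [40,0,0,30,0,0,0]
    - [60,5,-8,20,0,0,-0.02]

```text
time_s: 12.13
tcp_pos: [0.5408, 0.0589, 0.1389]
ee_rot: [[-0.995, -0.095, 0.003], [-0.095, 0.995, 0.001], [-0.003, 0.001, -1.0]]
wrist_force: [0.8, 0.2, -0.2]
gripper_width: 0.428
gripper_force: 0.0
```

Request:
drive_tool:
  rows:
    - [60,20,-30,10,0,0,-0.05]
    - [60,22,-34,0,0,0,-0.05]
    - [60,22,-34,0,0,0,-0.05]
    - [60,22,-34,0,0,0,-0.05]
    - [60,18,-28,0,0,0,-0.033]

```text
time_s: 12.55
tcp_pos: [0.6453, -0.1042, 0.1463]
ee_rot: [[-0.99, 0.142, 0.001], [0.142, 0.99, -0.0], [-0.001, -0.0, -1.0]]
wrist_force: [0.7, 1.1, -0.5]
gripper_width: 0.593
gripper_force: 0.0
```

Request:
drive_tool:
  rows:
    - [60,12,-16,-10,0,0,0]
    - [60,0,-4,-15,0,0,0]
    - [60,0,0,-10,0,0,0]
    - [60,0,0,0,0,0,0]
    - [60,0,0,0,0,0,0]

```text
time_s: 12.97
tcp_pos: [0.6556, -0.1214, 0.1103]
ee_rot: [[-0.99, 0.138, -0.002], [0.138, 0.99, -0.0], [0.002, -0.0, -1.0]]
wrist_force: [-0.4, -0.7, -0.3]
gripper_width: 0.6
gripper_force: 0.0
```

Request:
drive_tool:
  rows:
    - [60,1,-1,-15,0,0,0]
    - [60,1,0,-25,0,0,0]
    - [60,0,0,-25,0,0,0]
    - [60,0,0,-12,0,0,0]
    - [60,0,0,-6,0,0,0]

```text
time_s: 13.38
tcp_pos: [0.6574, -0.122, 0.0265]
ee_rot: [[-0.991, 0.137, -0.002], [0.137, 0.991, -0.0], [0.002, -0.0, -1.0]]
wrist_force: [-0.1, 0.2, -0.5]
gripper_width: 0.602
gripper_force: 0.0
```

Request:
drive_tool:
  rows:
    - [60,0,0,-2,0,0,0]
    - [60,0,0,0,0,0,0]
    - [60,0,0,0,0,0,0]
    - [60,0,0,0,0,0,0]
    - [60,0,0,0,0,0,0]

```text
time_s: 13.8
tcp_pos: [0.659, -0.1229, 0.027]
ee_rot: [[-0.99, 0.139, 0.002], [0.139, 0.99, 0.0], [-0.002, 0.0, -1.0]]
wrist_force: [-0.1, 0.6, -1.2]
gripper_width: 0.6
gripper_force: 0.0
```

Request:
drive_tool:
  rows:
    - [60,0,0,-4,0,0,0]
    - [0,0,0,0,0,0,0]
    - [0,0,0,0,0,0,0]
    - [0,0,0,0,0,0,0]
    - [0,0,0,0,0,0,0]

```text
time_s: 14.22
tcp_pos: [0.6582, -0.123, 0.0216]
ee_rot: [[-0.99, 0.139, -0.0], [0.139, 0.99, -0.0], [0.0, -0.0, -1.0]]
wrist_force: [0.3, -0.0, 0.3]
gripper_width: 0.382
gripper_force: 0.0
```

Request:
drive_tool:
  rows:
    - [0,0,0,0,0,0,0]
    - [0,0,0,0,0,0,0]
    - [0,0,0,0,0,0,0]
    - [0,0,0,0,0,0,0]

```text
time_s: 14.55
tcp_pos: [0.6583, -0.1228, 0.0217]
ee_rot: [[-0.99, 0.139, 0.0], [0.139, 0.99, 0.0], [-0.0, 0.0, -1.0]]
wrist_force: [-0.3, -0.5, 0.0]
gripper_width: 0.172
gripper_force: 30.0
```

Request:
drive_tool:
  rows:
    - [0,0,0,5,0,0,0]
    - [0,0,0,15,0,0,0]
    - [0,0,0,25,0,0,0]
    - [0,0,0,30,0,0,0]
    - [0,-3,6,25,0,0,0]

```text
time_s: 14.97
tcp_pos: [0.6555, -0.1177, 0.123]
ee_rot: [[-0.99, 0.14, 0.0], [0.14, 0.99, -0.001], [-0.0, -0.001, -1.0]]
wrist_force: [0.7, 0.3, -1.4]
gripper_width: 0.172
gripper_force: 30.0
```

Request:
drive_tool:
  rows:
    - [0,-6,14,12,0,0,0.01]
    - [0,-11,24,0,0,0,0.03]
    - [0,-15,32,0,0,0,0.035]
    - [0,-16,34,0,0,0,0.035]
    - [0,-16,34,0,0,0,0.035]

```text
time_s: 15.38
tcp_pos: [0.5891, 0.0226, 0.1329]
ee_rot: [[-1.0, -0.007, -0.002], [-0.007, 1.0, 0.0], [0.002, 0.0, -1.0]]
wrist_force: [0.9, 0.3, -1.6]
gripper_width: 0.177
gripper_force: 30.0
```

Request:
drive_tool:
  rows:
    - [0,-16,34,0,0,0,0.035]
    - [0,-16,34,0,0,0,0.035]
    - [0,-14,26,0,0,0,0.03]
    - [0,-8,15,0,0,0,0.009]
    - [0,-2,7,-5,0,0,0]

```text
time_s: 15.8
tcp_pos: [0.5333, 0.1397, 0.129]
ee_rot: [[-0.993, -0.119, 0.0], [-0.119, 0.993, 0.001], [-0.0, 0.001, -1.0]]
wrist_force: [-0.0, -0.2, -2.2]
gripper_width: 0.172
gripper_force: 30.0
```

Request:
drive_tool:
  rows:
    - [0,0,0,-15,0,0,0]
    - [0,0,0,-15,0,0,0]
    - [0,0,0,-8,0,0,0]
    - [0,0,0,0,0,0,0]
    - [0,0,0,0,0,0,0]

```text
time_s: 16.22
tcp_pos: [0.535, 0.1367, 0.09]
ee_rot: [[-0.993, -0.114, -0.001], [-0.114, 0.993, -0.001], [0.001, -0.001, -1.0]]
wrist_force: [-0.0, -0.2, -0.8]
gripper_width: 0.174
gripper_force: 30.0
```

Request:
drive_tool:
  rows:
    - [0,0,0,0,0,0,0]
    - [0,0,0,0,0,0,0]
    - [0,0,0,0,0,0,0]

```text
time_s: 16.47
tcp_pos: [0.5357, 0.1371, 0.0914]
ee_rot: [[-0.993, -0.114, 0.001], [-0.114, 0.993, 0.001], [-0.001, 0.001, -1.0]]
wrist_force: [-0.2, -0.6, -2.2]
gripper_width: 0.168
gripper_force: 30.0
```

Z is about 0.0907 and the target is 0.0297.

Request:
drive_tool:
  rows:
    - [0,0,0,-10,0,0,0]
    - [0,0,0,-18,0,0,0]
    - [0,0,0,-15,0,0,0]
    - [0,0,0,-8,0,0,0]
    - [0,0,0,-4,0,0,0]

```text
time_s: 16.88
tcp_pos: [0.5345, 0.1366, 0.034]
ee_rot: [[-0.993, -0.114, -0.002], [-0.114, 0.993, -0.001], [0.003, -0.001, -1.0]]
wrist_force: [0.4, -0.1, -1.3]
gripper_width: 0.176
gripper_force: 30.0
```

Request:
drive_tool:
  rows:
    - [0,0,0,-1,0,0,0]
    - [0,0,0,0,0,0,0]
    - [0,0,0,0,0,0,0]
    - [0,0,0,0,0,0,0]
    - [0,0,0,0,0,0,0]

```text
time_s: 17.3
tcp_pos: [0.5356, 0.1373, 0.0353]
ee_rot: [[-0.993, -0.115, 0.001], [-0.115, 0.993, 0.001], [-0.001, 0.001, -1.0]]
wrist_force: [0.7, -0.5, -1.4]
gripper_width: 0.172
gripper_force: 30.0
```

Request:
drive_tool:
  rows:
    - [0,0,0,-2,0,0,0]
    - [0,0,0,-2,0,0,0]
    - [0,0,0,-1,0,0,0]
    - [0,0,0,0,0,0,0]
    - [0,0,0,0,0,0,0]

```text
time_s: 17.72
tcp_pos: [0.5352, 0.1371, 0.0296]
ee_rot: [[-0.993, -0.115, -0.0], [-0.115, 0.993, -0.0], [0.0, -0.0, -1.0]]
wrist_force: [-0.3, 0.4, 0.2]
gripper_width: 0.176
gripper_force: 30.0
```

Request:
drive_tool:
  rows:
    - [0,0,0,0,0,0,0]
    - [0,0,0,0,0,0,0]

```text
time_s: 17.88
tcp_pos: [0.5352, 0.1371, 0.0296]
ee_rot: [[-0.993, -0.114, -0.0], [-0.114, 0.993, -0.0], [0.0, -0.0, -1.0]]
wrist_force: [-0.7, 0.1, -0.4]
gripper_width: 0.176
gripper_force: 30.0
```

Run:
```python
from h import *
for n in ("w1","w2","w3"):
  W=np.load(n+".npy")
  for k,g in (("c",(.452,-.111)),("d",(.440,-.2553))):
    m=np.isfinite(W[...,2])&(W[...,2]>.005)&(W[...,2]<.04)&(np.hypot(W[...,0]-g[0],W[...,1]-g[1])<LEN[k]/2+.008)&(abs(W[...,1]-g[1])<.045)
    l,lab,st,_=cv2.connectedComponentsWithStats(m.astype(np.uint8)); 
    if l<2: continue
    i=1+st[1:,4].argmax()
    a=cv2.minAreaRect(W[lab==i][:,:2].astype(np.float32)); print(n,k,st[i],np.round(a[0],4),np.round(a[1],3),round(a[2],2))
```

```text
w1 c [ 408  195   45   90 1154] [ 0.4507 -0.1115] [0.137 0.03 ] 11.29
w1 d [ 320  144   52  108 1443] [ 0.4393 -0.2557] [0.16 0.03] 3.98
w2 c [ 404   71   49  105 1561] [ 0.4523 -0.1101] [0.14 0.03] 10.6
w2 d [ 307    9   55  126 1844] [ 0.4396 -0.2554] [0.16 0.03] 3.83
w3 c [  93   23   54  122 2179] [ 0.4511 -0.1092] [0.14 0.03] 11.01
w3 d [   0    0   37  132 2241] [ 0.4419 -0.2493] [0.154 0.031] 0.57
```

Request:
drive_tool:
  rows:
    - [40,0,0,0,0,0,0]
    - [40,0,0,0,0,0,0]
    - [40,0,0,0,0,0,0]
    - [40,0,0,0,0,0,0]
    - [40,0,0,0,0,0,0]

```text
time_s: 18.3
tcp_pos: [0.5354, 0.1372, 0.0298]
ee_rot: [[-0.993, -0.115, 0.0], [-0.115, 0.993, 0.0], [-0.0, 0.0, -1.0]]
wrist_force: [-0.1, -0.3, 0.8]
gripper_width: 0.386
gripper_force: 0.0
```

Request:
drive_tool:
  rows:
    - [40,0,0,6,0,0,0]
    - [40,0,0,20,0,0,0]
    - [40,0,0,30,0,0,0]
    - [40,0,0,30,0,0,0]
    - [60,-2,-8,20,0,0,0.01]

```text
time_s: 18.72
tcp_pos: [0.5348, 0.1303, 0.1391]
ee_rot: [[-0.992, -0.126, 0.005], [-0.126, 0.992, 0.002], [-0.005, 0.001, -1.0]]
wrist_force: [-0.3, 0.6, -0.4]
gripper_width: 0.426
gripper_force: 0.0
```

Request:
drive_tool:
  rows:
    - [60,-6,-24,10,0,0,0.01]
    - [60,-9,-36,0,0,0,0.01]
    - [60,-9,-36,0,0,0,0.01]
    - [60,-9,-36,0,0,0,0.01]
    - [60,-9,-36,0,0,0,0.01]

```text
time_s: 19.13
tcp_pos: [0.4906, -0.0402, 0.1464]
ee_rot: [[-0.985, -0.175, 0.001], [-0.175, 0.985, 0.0], [-0.001, 0.0, -1.0]]
wrist_force: [0.2, -0.7, 0.0]
gripper_width: 0.593
gripper_force: 0.0
```

Request:
drive_tool:
  rows:
    - [60,-8,-32,-5,0,0,0.015]
    - [60,-6,-22,-15,0,0,0]
    - [60,-4,-13,-20,0,0,0]
    - [60,0,0,-10,0,0,0]
    - [60,0,0,0,0,0,0]

```text
time_s: 19.55
tcp_pos: [0.4713, -0.1069, 0.0941]
ee_rot: [[-0.982, -0.186, -0.004], [-0.186, 0.983, -0.0], [0.004, 0.001, -1.0]]
wrist_force: [-0.1, 1.0, 0.2]
gripper_width: 0.601
gripper_force: 0.0
```

Request:
drive_tool:
  rows:
    - [60,0,0,0,0,0,0]
    - [60,0,0,0,0,0,0]
    - [60,0,0,0,0,0,0]

```text
time_s: 19.8
tcp_pos: [0.4742, -0.1054, 0.0967]
ee_rot: [[-0.982, -0.19, 0.002], [-0.19, 0.982, 0.0], [-0.002, -0.0, -1.0]]
wrist_force: [0.0, 0.6, -0.4]
gripper_width: 0.604
gripper_force: 0.0
```

Request:
drive_tool:
  rows:
    - [60,0,0,-12,0,0,0]
    - [60,0,0,-22,0,0,0]
    - [60,0,0,-20,0,0,0]
    - [60,0,0,-10,0,0,0]
    - [60,0,0,-5,0,0,0]

```text
time_s: 20.22
tcp_pos: [0.4731, -0.1054, 0.0259]
ee_rot: [[-0.982, -0.19, -0.001], [-0.19, 0.982, -0.0], [0.001, 0.0, -1.0]]
wrist_force: [-0.4, 0.1, 1.1]
gripper_width: 0.598
gripper_force: 0.0
```

Request:
drive_tool:
  rows:
    - [60,0,0,-1,0,0,0]
    - [60,0,0,0,0,0,0]
    - [60,0,0,0,0,0,0]
    - [60,0,0,0,0,0,0]
    - [60,0,0,0,0,0,0]

```text
time_s: 20.63
tcp_pos: [0.4738, -0.1058, 0.0264]
ee_rot: [[-0.982, -0.189, 0.002], [-0.189, 0.982, 0.0], [-0.002, -0.0, -1.0]]
wrist_force: [0.2, 0.3, 0.6]
gripper_width: 0.6
gripper_force: 0.0
```

Request:
drive_tool:
  rows:
    - [60,0,0,-4,0,0,0]
    - [0,0,0,0,0,0,0]
    - [0,0,0,0,0,0,0]
    - [0,0,0,0,0,0,0]
    - [0,0,0,0,0,0,0]

```text
time_s: 21.05
tcp_pos: [0.4732, -0.1059, 0.0216]
ee_rot: [[-0.982, -0.189, -0.0], [-0.189, 0.982, -0.0], [0.0, -0.0, -1.0]]
wrist_force: [0.1, -0.2, 0.8]
gripper_width: 0.387
gripper_force: 0.0
```

Request:
drive_tool:
  rows:
    - [0,0,0,0,0,0,0]
    - [0,0,0,0,0,0,0]
    - [0,0,0,0,0,0,0]
    - [0,0,0,0,0,0,0]

```text
time_s: 21.38
tcp_pos: [0.4733, -0.1059, 0.0217]
ee_rot: [[-0.982, -0.189, 0.0], [-0.189, 0.982, -0.0], [-0.0, -0.0, -1.0]]
wrist_force: [0.5, 0.2, 0.3]
gripper_width: 0.169
gripper_force: 30.0
```

Request:
drive_tool:
  rows:
    - [0,0,0,5,0,0,0]
    - [0,0,0,15,0,0,0]
    - [0,0,0,25,0,0,0]
    - [0,0,0,30,0,0,0]
    - [0,1,6,25,0,0,0]

```text
time_s: 21.8
tcp_pos: [0.4737, -0.1003, 0.1231]
ee_rot: [[-0.982, -0.188, -0.001], [-0.188, 0.982, -0.0], [0.001, -0.0, -1.0]]
wrist_force: [1.0, 0.3, -2.0]
gripper_width: 0.172
gripper_force: 30.0
```

Request:
drive_tool:
  rows:
    - [0,2,14,12,0,0,0]
    - [0,5,24,0,0,0,-0.01]
    - [0,7,32,0,0,0,-0.01]
    - [0,7,34,0,0,0,-0.01]
    - [0,7,34,0,0,0,-0.01]

```text
time_s: 22.22
tcp_pos: [0.5018, 0.0392, 0.134]
ee_rot: [[-0.989, -0.148, -0.0], [-0.148, 0.989, 0.0], [0.0, 0.0, -1.0]]
wrist_force: [0.9, -0.7, -1.2]
gripper_width: 0.171
gripper_force: 30.0
```

Request:
drive_tool:
  rows:
    - [0,7,35,0,0,0,-0.01]
    - [0,7,35,0,0,0,-0.01]
    - [0,7,34,0,0,0,-0.01]
    - [0,6,29,0,0,0,-0.006]
    - [0,4,21,0,0,0,0]

```text
time_s: 22.63
tcp_pos: [0.5333, 0.1947, 0.1336]
ee_rot: [[-0.993, -0.115, 0.0], [-0.115, 0.993, 0.0], [-0.0, 0.0, -1.0]]
wrist_force: [0.6, -0.0, -1.6]
gripper_width: 0.172
gripper_force: 30.0
```

Request:
drive_tool:
  rows:
    - [0,3,12,-8,0,0,0]
    - [0,0,3,-15,0,0,0]
    - [0,0,0,-15,0,0,0]
    - [0,0,0,-6,0,0,0]
    - [0,0,0,0,0,0,0]

```text
time_s: 23.05
tcp_pos: [0.5347, 0.2057, 0.0873]
ee_rot: [[-0.994, -0.113, -0.005], [-0.113, 0.994, -0.003], [0.005, -0.002, -1.0]]
wrist_force: [-1.0, -0.5, -1.4]
gripper_width: 0.177
gripper_force: 30.0
```

Request:
drive_tool:
  rows:
    - [0,0,0,0,0,0,0]
    - [0,0,0,0,0,0,0]
    - [0,0,0,0,0,0,0]

```text
time_s: 23.3
tcp_pos: [0.5368, 0.2071, 0.0906]
ee_rot: [[-0.994, -0.113, 0.002], [-0.113, 0.994, 0.001], [-0.002, 0.001, -1.0]]
wrist_force: [-0.9, -0.1, -2.0]
gripper_width: 0.173
gripper_force: 30.0
```

Z is about 0.0893, so I need about -60.

Request:
drive_tool:
  rows:
    - [0,0,0,-10,0,0,0]
    - [0,0,0,-18,0,0,0]
    - [0,0,0,-15,0,0,0]
    - [0,0,0,-8,0,0,0]
    - [0,0,0,-4,0,0,0]

```text
time_s: 23.72
tcp_pos: [0.5356, 0.2066, 0.0332]
ee_rot: [[-0.994, -0.113, -0.002], [-0.113, 0.994, -0.001], [0.002, -0.001, -1.0]]
wrist_force: [-0.3, -0.5, -1.7]
gripper_width: 0.172
gripper_force: 30.0
```

Request:
drive_tool:
  rows:
    - [0,0,0,0,0,0,0]
    - [0,0,0,0,0,0,0]
    - [0,0,0,0,0,0,0]
    - [0,0,0,0,0,0,0]
    - [0,0,0,0,0,0,0]

```text
time_s: 24.13
tcp_pos: [0.5366, 0.2074, 0.0354]
ee_rot: [[-0.994, -0.114, 0.001], [-0.114, 0.994, 0.001], [-0.001, 0.001, -1.0]]
wrist_force: [0.6, -0.4, -1.2]
gripper_width: 0.172
gripper_force: 30.0
```

Request:
drive_tool:
  rows:
    - [0,0,0,-2,0,0,0]
    - [0,0,0,-2,0,0,0]
    - [0,0,0,-1,0,0,0]
    - [0,0,0,0,0,0,0]
    - [0,0,0,0,0,0,0]

```text
time_s: 24.55
tcp_pos: [0.5362, 0.2071, 0.0297]
ee_rot: [[-0.994, -0.114, -0.0], [-0.114, 0.994, -0.0], [0.0, -0.0, -1.0]]
wrist_force: [-1.0, -0.2, -0.2]
gripper_width: 0.175
gripper_force: 30.0
```

Request:
drive_tool:
  rows:
    - [0,0,0,0,0,0,0]
    - [0,0,0,0,0,0,0]

```text
time_s: 24.72
tcp_pos: [0.5362, 0.2071, 0.0297]
ee_rot: [[-0.994, -0.114, -0.0], [-0.114, 0.994, -0.0], [0.0, -0.0, -1.0]]
wrist_force: [-0.6, -0.7, 0.5]
gripper_width: 0.173
gripper_force: 30.0
```

Request:
drive_tool:
  rows:
    - [40,0,0,0,0,0,0]
    - [40,0,0,0,0,0,0]
    - [40,0,0,0,0,0,0]
    - [40,0,0,0,0,0,0]
    - [40,0,0,0,0,0,0]

```text
time_s: 25.13
tcp_pos: [0.5364, 0.2072, 0.0297]
ee_rot: [[-0.994, -0.114, 0.0], [-0.114, 0.994, 0.0], [-0.0, 0.0, -1.0]]
wrist_force: [-0.0, -0.0, 0.5]
gripper_width: 0.383
gripper_force: 0.0
```

Request:
drive_tool:
  rows:
    - [40,0,0,6,0,0,0]
    - [40,0,0,20,0,0,0]
    - [40,0,0,30,0,0,0]
    - [40,0,0,30,0,0,0]
    - [60,-2,-9,20,0,0,0]

```text
time_s: 25.55
tcp_pos: [0.5358, 0.1996, 0.1391]
ee_rot: [[-0.993, -0.115, 0.005], [-0.115, 0.993, 0.002], [-0.005, 0.002, -1.0]]
wrist_force: [0.4, 0.1, -0.4]
gripper_width: 0.422
gripper_force: 0.0
```

Request:
drive_tool:
  rows:
    - [60,-4,-25,10,0,0,0]
    - [60,-5,-36,0,0,0,-0.005]
    - [60,-6,-38,0,0,0,-0.005]
    - [60,-6,-38,0,0,0,-0.005]
    - [60,-6,-38,0,0,0,-0.005]

```text
time_s: 25.97
tcp_pos: [0.5067, 0.0217, 0.1464]
ee_rot: [[-0.996, -0.094, 0.001], [-0.094, 0.996, 0.0], [-0.001, 0.0, -1.0]]
wrist_force: [1.0, -0.1, -0.7]
gripper_width: 0.595
gripper_force: 0.0
```

Request:
drive_tool:
  rows:
    - [60,-6,-38,0,0,0,-0.005]
    - [60,-6,-38,0,0,0,-0.005]
    - [60,-6,-38,0,0,0,-0.005]
    - [60,-6,-38,0,0,0,-0.005]
    - [60,-5,-38,0,0,0,-0.005]

```text
time_s: 26.38
tcp_pos: [0.4776, -0.1686, 0.1464]
ee_rot: [[-0.998, -0.069, 0.001], [-0.069, 0.998, -0.0], [-0.001, -0.0, -1.0]]
wrist_force: [0.2, 0.6, 0.1]
gripper_width: 0.599
gripper_force: 0.0
```

Request:
drive_tool:
  rows:
    - [60,-5,-34,-10,0,0,0]
    - [60,-3,-24,-20,0,0,0]
    - [60,-1,-16,-15,0,0,0]
    - [60,0,0,-5,0,0,0]
    - [60,0,0,0,0,0,0]

```text
time_s: 26.8
tcp_pos: [0.4681, -0.2414, 0.0945]
ee_rot: [[-0.998, -0.067, -0.003], [-0.067, 0.998, 0.001], [0.003, 0.001, -1.0]]
wrist_force: [-0.3, 0.2, -0.2]
gripper_width: 0.6
gripper_force: 0.0
```

Request:
drive_tool:
  rows:
    - [60,0,0,0,0,0,0]
    - [60,0,0,0,0,0,0]
    - [60,0,0,0,0,0,0]

```text
time_s: 27.05
tcp_pos: [0.4702, -0.2401, 0.0968]
ee_rot: [[-0.998, -0.071, 0.002], [-0.071, 0.998, -0.0], [-0.002, -0.001, -1.0]]
wrist_force: [0.1, 0.3, -0.1]
gripper_width: 0.602
gripper_force: 0.0
```

Request:
drive_tool:
  rows:
    - [60,0,-7,-6,0,0,0]
    - [60,0,-6,-22,0,0,0]
    - [60,0,0,-22,0,0,0]
    - [60,0,0,-12,0,0,0]
    - [60,0,0,-7,0,0,0]

```text
time_s: 27.47
tcp_pos: [0.4685, -0.2536, 0.025]
ee_rot: [[-0.998, -0.069, -0.002], [-0.069, 0.998, 0.001], [0.002, 0.001, -1.0]]
wrist_force: [0.0, -0.4, -0.4]
gripper_width: 0.602
gripper_force: 0.0
```

Request:
drive_tool:
  rows:
    - [60,0,0,-1,0,0,0]
    - [60,0,0,0,0,0,0]
    - [60,0,0,0,0,0,0]
    - [60,0,0,0,0,0,0]
    - [60,0,0,0,0,0,0]

```text
time_s: 27.88
tcp_pos: [0.4699, -0.254, 0.0265]
ee_rot: [[-0.998, -0.069, 0.002], [-0.069, 0.998, -0.0], [-0.002, -0.001, -1.0]]
wrist_force: [-1.0, 0.5, -0.6]
gripper_width: 0.6
gripper_force: 0.0
```

Request:
drive_tool:
  rows:
    - [60,0,0,-4,0,0,0]
    - [0,0,0,0,0,0,0]
    - [0,0,0,0,0,0,0]
    - [0,0,0,0,0,0,0]
    - [0,0,0,0,0,0,0]

```text
time_s: 28.3
tcp_pos: [0.4693, -0.2539, 0.0217]
ee_rot: [[-0.998, -0.069, 0.0], [-0.069, 0.998, -0.0], [-0.0, -0.0, -1.0]]
wrist_force: [0.1, 0.7, -0.5]
gripper_width: 0.378
gripper_force: 0.0
```

Request:
drive_tool:
  rows:
    - [0,0,0,0,0,0,0]
    - [0,0,0,0,0,0,0]
    - [0,0,0,0,0,0,0]
    - [0,0,0,0,0,0,0]

```text
time_s: 28.63
tcp_pos: [0.4693, -0.2539, 0.0216]
ee_rot: [[-0.998, -0.069, 0.0], [-0.069, 0.998, 0.0], [-0.0, 0.0, -1.0]]
wrist_force: [0.7, 0.5, -0.2]
gripper_width: 0.173
gripper_force: 30.0
```

Request:
drive_tool:
  rows:
    - [0,0,0,5,0,0,0]
    - [0,0,0,15,0,0,0]
    - [0,0,0,25,0,0,0]
    - [0,0,0,30,0,0,0]
    - [0,1,6,25,0,0,0]

```text
time_s: 29.05
tcp_pos: [0.4698, -0.2483, 0.1229]
ee_rot: [[-0.998, -0.068, -0.001], [-0.068, 0.998, -0.0], [0.001, -0.0, -1.0]]
wrist_force: [1.6, 0.2, -2.5]
gripper_width: 0.174
gripper_force: 30.0
```

Request:
drive_tool:
  rows:
    - [0,2,14,12,0,0,0]
    - [0,3,24,0,0,0,0]
    - [0,4,32,0,0,0,0.005]
    - [0,4,34,0,0,0,0.005]
    - [0,4,34,0,0,0,0.005]

```text
time_s: 29.47
tcp_pos: [0.4865, -0.1087, 0.1337]
ee_rot: [[-0.997, -0.082, -0.001], [-0.082, 0.997, 0.0], [0.001, 0.0, -1.0]]
wrist_force: [1.7, -0.1, -2.5]
gripper_width: 0.172
gripper_force: 30.0
```

Request:
drive_tool:
  rows:
    - [0,4,34,0,0,0,0.005]
    - [0,4,34,0,0,0,0.005]
    - [0,4,34,0,0,0,0.005]
    - [0,4,34,0,0,0,0.005]
    - [0,4,34,0,0,0,0.005]

```text
time_s: 29.88
tcp_pos: [0.5065, 0.0617, 0.1336]
ee_rot: [[-0.994, -0.109, -0.001], [-0.109, 0.994, -0.0], [0.001, 0.0, -1.0]]
wrist_force: [-0.1, -0.5, -2.5]
gripper_width: 0.169
gripper_force: 30.0
```

Request:
drive_tool:
  rows:
    - [0,4,34,0,0,0,0.005]
    - [0,4,34,0,0,0,0]
    - [0,4,34,0,0,0,0]
    - [0,4,34,0,0,0,0]
    - [0,4,32,0,0,0,0]

```text
time_s: 30.3
tcp_pos: [0.5266, 0.2297, 0.1334]
ee_rot: [[-0.993, -0.114, -0.001], [-0.114, 0.993, -0.0], [0.001, -0.0, -1.0]]
wrist_force: [0.3, 0.2, -2.0]
gripper_width: 0.17
gripper_force: 30.0
```

Request:
drive_tool:
  rows:
    - [0,4,26,0,0,0,0]
    - [0,3,16,0,0,0,0]
    - [0,2,6,-6,0,0,0]
    - [0,0,0,-10,0,0,0]
    - [0,0,0,0,0,0,0]

```text
time_s: 30.72
tcp_pos: [0.5342, 0.2741, 0.1146]
ee_rot: [[-0.994, -0.112, -0.006], [-0.112, 0.994, -0.004], [0.006, -0.003, -1.0]]
wrist_force: [-0.9, -0.9, -2.2]
gripper_width: 0.174
gripper_force: 30.0
```

Request:
drive_tool:
  rows:
    - [0,0,0,0,0,0,0]
    - [0,0,0,0,0,0,0]
    - [0,0,0,0,0,0,0]

```text
time_s: 30.97
tcp_pos: [0.5364, 0.275, 0.118]
ee_rot: [[-0.994, -0.112, 0.0], [-0.112, 0.994, 0.0], [-0.0, -0.0, -1.0]]
wrist_force: [0.7, 0.2, -1.9]
gripper_width: 0.169
gripper_force: 30.0
```

Need dy about +3 and dz from 0.117 to 0.0297.

Request:
drive_tool:
  rows:
    - [0,0,1,-10,0,0,0]
    - [0,0,1,-20,0,0,0]
    - [0,0,1,-20,0,0,0]
    - [0,0,0,-17,0,0,0]
    - [0,0,0,-10,0,0,0]

```text
time_s: 31.38
tcp_pos: [0.5352, 0.278, 0.0383]
ee_rot: [[-0.994, -0.113, -0.003], [-0.113, 0.994, -0.002], [0.003, -0.002, -1.0]]
wrist_force: [-0.7, 0.1, -2.5]
gripper_width: 0.175
gripper_force: 30.0
```

Request:
drive_tool:
  rows:
    - [0,0,0,-4,0,0,0]
    - [0,0,0,-1,0,0,0]
    - [0,0,0,0,0,0,0]
    - [0,0,0,0,0,0,0]
    - [0,0,0,0,0,0,0]

```text
time_s: 31.8
tcp_pos: [0.5369, 0.2796, 0.0368]
ee_rot: [[-0.994, -0.114, 0.002], [-0.114, 0.994, 0.001], [-0.002, 0.001, -1.0]]
wrist_force: [0.1, -0.1, -1.8]
gripper_width: 0.172
gripper_force: 30.0
```

Request:
drive_tool:
  rows:
    - [0,0,0,0,0,0,0]
    - [0,0,0,0,0,0,0]

```text
time_s: 31.97
tcp_pos: [0.5365, 0.2794, 0.0363]
ee_rot: [[-0.994, -0.114, 0.001], [-0.114, 0.994, 0.001], [-0.001, 0.001, -1.0]]
wrist_force: [-0.9, -0.7, -2.8]
gripper_width: 0.171
gripper_force: 30.0
```

Request:
drive_tool:
  rows:
    - [0,0,-1,-2,0,0,0]
    - [0,0,0,-2,0,0,0]
    - [0,0,0,-1,0,0,0]
    - [0,0,0,0,0,0,0]
    - [0,0,0,0,0,0,0]

```text
time_s: 32.38
tcp_pos: [0.5362, 0.278, 0.0304]
ee_rot: [[-0.994, -0.114, -0.0], [-0.114, 0.994, -0.0], [0.0, -0.0, -1.0]]
wrist_force: [-0.5, -1.0, -1.5]
gripper_width: 0.173
gripper_force: 30.0
```

Request:
drive_tool:
  rows:
    - [0,0,0,0,0,0,0]
    - [0,0,0,0,0,0,0]
    - [0,0,0,0,0,0,0]

```text
time_s: 32.63
tcp_pos: [0.5363, 0.2781, 0.0307]
ee_rot: [[-0.994, -0.114, 0.0], [-0.114, 0.994, 0.0], [-0.0, 0.0, -1.0]]
wrist_force: [0.6, -0.0, -3.7]
gripper_width: 0.171
gripper_force: 30.0
```

Still about 1 mm up; lower 1, release, rise and back to the looking pose.

Request:
drive_tool:
  rows:
    - [0,0,0,-1,0,0,0]
    - [0,0,0,0,0,0,0]
    - [0,0,0,0,0,0,0]
    - [0,0,0,0,0,0,0]

```text
time_s: 32.97
tcp_pos: [0.5363, 0.2782, 0.0297]
ee_rot: [[-0.994, -0.114, 0.0], [-0.114, 0.994, 0.0], [-0.0, 0.0, -1.0]]
wrist_force: [0.5, 0.4, -1.8]
gripper_width: 0.174
gripper_force: 30.0
```

Request:
drive_tool:
  rows:
    - [40,0,0,0,0,0,0]
    - [40,0,0,0,0,0,0]
    - [40,0,0,0,0,0,0]
    - [40,0,0,0,0,0,0]
    - [40,0,0,0,0,0,0]

```text
time_s: 33.38
tcp_pos: [0.5364, 0.2782, 0.0299]
ee_rot: [[-0.994, -0.114, 0.0], [-0.114, 0.994, 0.0], [-0.0, 0.0, -1.0]]
wrist_force: [0.5, -0.0, -0.2]
gripper_width: 0.384
gripper_force: 0.0
```

Request:
drive_tool:
  rows:
    - [40,0,0,6,0,0,0]
    - [40,0,0,20,0,0,0]
    - [40,0,0,30,0,0,0]
    - [40,0,0,35,0,0,0]
    - [40,0,-10,35,0,0,0]

```text
time_s: 33.8
tcp_pos: [0.5362, 0.2689, 0.1572]
ee_rot: [[-0.993, -0.115, 0.0], [-0.115, 0.993, -0.0], [-0.0, -0.0, -1.0]]
wrist_force: [1.0, -0.5, -0.2]
gripper_width: 0.401
gripper_force: 0.0
```

Request:
drive_tool:
  rows:
    - [40,5,-20,35,0,0,0]
    - [40,5,-25,35,0,0,0]
    - [40,5,-25,35,0,0,0]
    - [40,5,-20,30,0,0,0]
    - [40,5,-10,20,0,0,0]

```text
time_s: 34.22
tcp_pos: [0.5614, 0.1679, 0.313]
ee_rot: [[-0.994, -0.112, 0.005], [-0.112, 0.994, 0.002], [-0.006, 0.001, -1.0]]
wrist_force: [0.5, 0.9, 0.1]
gripper_width: 0.4
gripper_force: 0.0
```

Request:
drive_tool:
  rows:
    - [40,0,0,0,0,0,0]
    - [40,0,0,0,0,0,0]
    - [40,0,0,0,0,0,0]
    - [40,0,0,0,0,0,0]

```text
time_s: 34.55
tcp_pos: [0.5601, 0.1702, 0.3065]
ee_rot: [[-0.993, -0.114, -0.003], [-0.114, 0.993, -0.001], [0.003, -0.001, -1.0]]
wrist_force: [-0.5, 0.2, -0.1]
gripper_width: 0.401
gripper_force: 0.0
```

Run:
```python
from h import *
s=sense(); c=capture("wrist"); save(c,"w4"); W=cloud(c,s); print(s["tcp_pos"])
u=np.array([np.cos(np.radians(6.5)),np.sin(np.radians(6.5))]); v=np.array([-u[1],u[0]])
rects(W,c,["hp_a_mid","hp_b_mid","hp_c_mid","hp_d_mid"],.014)
for k,g in dict(a=(.5294,.0652),b=(.5216,.135),c=(.5138,.2045),d=(.506,.2743)).items():
    D=W[...,:2]-g; a=D@u; b=D@v
    m=np.isfinite(W[...,2])&(W[...,2]>.014)&(W[...,2]<.05)&(abs(a)<.1)&(abs(b)<.03)
    q=W[m]; r=cv2.minAreaRect(q[:,:2].astype(np.float32)); d=np.array(r[0])-g
    p=m.copy(); p=np.isfinite(W[...,2])&(W[...,2]<.012)&(abs(a)<.1)&(abs(b)<.034); f=c["frame"].astype(int)
    p&=(f[...,2]>f[...,0]+50)&(f[...,2]>f[...,1]+25); pr=cv2.minAreaRect(W[p][:,:2].astype(np.float32))
    d2=np.array(r[0])-pr[0]
    print(k,"off mm",np.round(1e3*np.array([d@u,d@v]),1),"vs pad seen",np.round(1e3*np.array([d2@u,d2@v]),1),np.round(r[1],3),round(r[2],1),"pad",np.round(pr[1],3),round(pr[2],1),"z",np.percentile(q[:,2],97).round(4), "heavy top z",np.round([np.median(q[(q[:,:2]-g)@u>LEN[k]/2-.02][:,2]),],4))
```

```text
[0.56005239 0.17018207 0.30651707]
hp_a_mid 0.57 [238. 176.] [0.5298 0.0664] [0.098 0.03 ] 5.28 zmax 0.0377
hp_b_mid 0.87 [295. 169.] [0.5211 0.1357] [0.12 0.03] 6.66 zmax 0.0378
hp_c_mid 0.94 [349. 170.] [0.5142 0.2047] [0.138 0.03 ] 6.39 zmax 0.0378
hp_d_mid 0.88 [407. 171.] [0.5063 0.2747] [0.159 0.03 ] 6.7 zmax 0.0377
a off mm [-0.1  1.2] vs pad seen [-0.5  1.3] [0.099 0.031] 6.2 pad [0.17  0.045] 6.7 z 0.0379 heavy top z [0.0367]
b off mm [-0.4  0.8] vs pad seen [-0.1  0.7] [0.12 0.03] 6.7 pad [0.169 0.044] 6.9 z 0.0381 heavy top z [0.0367]
c off mm [0.4 0.3] vs pad seen [0.9 0. ] [0.138 0.03 ] 6.3 pad [0.169 0.045] 6.5 z 0.038 heavy top z [0.037]
d off mm [0.4 0.6] vs pad seen [0.9 0.6] [0.159 0.03 ] 6.6 pad [0.169 0.045] 6.1 z 0.0379 heavy top z [0.0369]
```

View pics/w4.png

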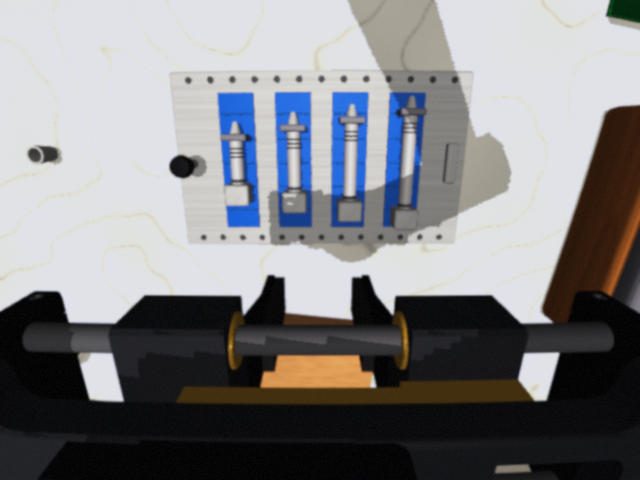

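The picture shows all four on their pads, at (237,165), (294,160), (349,163) and (406,163), growing longer away from the knob at (182,166). Every motor end points away from the robot, and each piece is within about 1.3 mm of its pad centre. I'm handing the job in.

```bash
python3 -c "
from station import finish_job; print(finish_job())"
```

```text
the job is handed in; nothing more can be done
None
```

The job is handed in at about 35 s: the four handpieces lie in order of length from the knob, shortest to longest, each within about 1.5 mm of its pad's centre, along its pad, motor end away from the robot.

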